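Sort the ribbon spool and the tape roll into the bays of their kind

TASK

Tidy the packing bench: slide the red ribbon spool into the open-fronted wooden bay that already holds a gold ribbon spool, and slide the thin tan tape roll into the other bay, where the wide tape roll lies, until each is wholly inside behind the bay's mouth. Keep them flat on the bench without lifting them (they are too wide to grasp comfortably), let the rolls that are already there stay flat in their bays, and leave the marker and the sweets jar where they are.

Things in the scene. Friction and masses are not known exactly. Their poses are not given: they have to be found in the camera images.
- bay_left: three-sided corral of light wood standing on the robot's left (+y), fixed to the bench, no floor of its own (the bench top is its floor). Inside 170 mm wide and 220 mm deep, walls 10 mm thick and 42 mm high. Origin: on the bench at the middle of the open mouth; its x axis points into the bay (away from the mouth), y across it, z up. The mouth faces roughly to the robot's right (-y).
- bay_right: the same kind of wooden corral on the robot's right (-y), same sizes and axes; its mouth faces roughly to the robot's left (+y).
- red_spool: spool of red satin ribbon with white flanges, lying flat: disc 80 mm across, 27 mm high, about 0.06 kg. To be sorted. Origin: centre of its underside, z up.
- tape_roll: thin roll of tan masking tape lying flat: 97 mm across, 25 mm high. To be sorted. Treat it as a solid disc: its hole cannot be entered. Origin: centre of its underside, z up.
- gold_spool: spool of gold ribbon with white flanges, 73 mm across, 19 mm high, lying flat near the back of one of the bays: it marks the bay for ribbon spools. Origin: centre of its underside.
- wide_tape: wide roll of tan packing tape, 95 mm across, 48 mm high, lying flat near the back of the other bay: it marks the bay for tape. Origin: centre of its underside.
- marker: red and white marker pen, 135 mm long along its own y, 17 mm thick, lying on the bench beyond the work; a bystander. Origin: centre of its underside.
- sweets_jar: clear jar of coloured sweets with a grey lid, 92 mm across, 171 mm tall, standing beyond the left bay; a bystander. Origin: centre of its underside.
Not all that is in view belongs to the job. Of the things that look like the wide_tape, the larger one is meant. What is shaped like the red_spool but pink is not meant.

How it is judged:
At the end, for the whole second after the job is handed in: Red spool wholly inside the bay that holds the gold spool, thin tape roll wholly inside the bay that holds the wide tape roll (at most 4 mm, or 3.5 mm for the tape, past the mouth line); all four flat on the bench (tilt under 0.1 rad, underside under 10 mm up) and at rest (((x of gold_spool in the frame of bay_left between 0.03 and 0.225 m and y of gold_spool in the frame of bay_left between -0.085 and 0.085 m and x of red_spool in the frame of bay_left between 0.036 and 0.225 m and y of red_spool in the frame of bay_left between -0.085 and 0.085 m and x of wide_tape in the frame of bay_right between 0.04 and 0.225 m and y of wide_tape in the frame of bay_right between -0.085 and 0.085 m and x of tape_roll in the frame of bay_right between 0.045 and 0.225 m and y of tape_roll in the frame of bay_right between -0.085 and 0.085 m) or (x of gold_spool in the frame of bay_right between 0.03 and 0.225 m and y of gold_spool in the frame of bay_right between -0.085 and 0.085 m and x of red_spool in the frame of bay_right between 0.036 and 0.225 m and y of red_spool in the frame of bay_right between -0.085 and 0.085 m and x of wide_tape in the frame of bay_left between 0.04 and 0.225 m and y of wide_tape in the frame of bay_left between -0.085 and 0.085 m and x of tape_roll in the frame of bay_left between 0.045 and 0.225 m and y of tape_roll in the frame of bay_left between -0.085 and 0.085 m)) and height (world z) of each of red_spool, tape_roll, gold_spool, wide_tape below 0.01 m and angle between each of red_spool, tape_roll, gold_spool, wide_tape's own z axis and vertical below 0.1 rad and linear speed of each of red_spool, tape_roll, gold_spool, wide_tape below 0.01 m/s); the robot touches nothing.
It fails at once if the red spool or the thin tape roll is lifted off the bench (more than 25 mm) (height (world z) of any of red_spool, tape_roll above 0.025 m).
It fails at once if the marker is shifted by more than 30 mm (distance of marker from where it was at the start of the episode above 0.03 m).
It fails at once if the sweets jar is shifted by more than 30 mm or tipped (distance of sweets_jar from where it was at the start of the episode above 0.03 m or angle between sweets_jar's own z axis and vertical above 0.3 rad).
It also fails if it takes over 54 s, if anything falls off the work surface, if the arm or the gripper's body presses on something with over 40 N, if the wrist force passes 120 N, or if a joint passes its speed limit or range.

ROBOT

A 6-joint arm with a two-finger parallel gripper is mounted at the origin on a cart in front of the work surface, level with it; the furniture and walls round the work are solid. World frame = base frame: x ahead of the robot, y to its left, z up, the work surface at z = 0. Lengths are in m, angles in rad, forces in N, time in s.
With the tool pointing down it reaches from about 0.25 to 0.775 m from the base axis. Payload 4 kg.
Tool frame: the origin (TCP) lies at the very end of the fingers, on their centre line; the grasp point (between the pads) lies 19 mm behind it; z points along the fingers, y is the direction in which the jaws open and shut (so a half turn about z gives the same grasp; the last joint's range is limited). The gripper opens to 94 mm and grips with 3 to 60 N. Pads are 16 mm wide; open, the fingers measure 119 mm over their backs; the gripper's body (75 mm by 177 mm) begins 78 mm behind the grasp point.
Start: joints at [-0.103, 0.087, 1.371, -0, 1.684, -0.103], TCP at [0.55, -0, 0.206] pointing down, gripper open.
Joint ranges: [-3.1, 3.1], [-0.76, 2.03], [0.27, 2.55], [-1.08, 4.22], [0.17, 2.65], [-2.57, 2.57]. Speed limits (rad/s): [2.79, 2.79, 3.14, 3.14, 3.14, 3.14].

INTERFACE

Orientations are given as [roll, pitch, yaw] about the fixed x, y, z axes, in that order (R = Rz(yaw) Ry(pitch) Rx(roll)).
In Python, from bench import robot, snapshot, calibration gives the robot as it stands. The module is installed in compiled form; this text tells all that it offers.
- The arm moves only by the tool servo_tool, never from a script. Its argument "series" is text: rows parted by semicolons, each of 5 numbers parted by spaces: the closure, from -1 (fully open) to 1 (shut), then the shift along the tool's x, y, z in cm, then the turn about the tool's z in rad. A call has 1 to 20 rows; each row is the pose to reach, as a shift and turn from the pose commanded when the call began, along the tool's axes at that moment; what a row does not reach only later rows make up. A row lasts 1/12 s, in which the tool goes at most 41.7 mm and 7.16 degrees, less where a joint would pass 70% of its speed; a pose out of reach is approached as far as the arm can. A call with a gripper value outside its range is refused whole. The fingers move at their own pace and stop on an object; the grip force is fixed at half the most. Time passes only in rows, so rows that repeat a pose let the fingers close. It gives the time, the measured TCP pose, the force and the opening at its end, in the units of the state.
- robot.get_obs(): the state, without advancing time (a new reading comes with each control period).
- snapshot(name): name is "scene" or "side" or "wrist"; returns (picture, depth): 400x640x3 uint8, red, green, blue; 400x640 float32, m along the optical axis (not along the pixel's ray), 0 where there is no reading.
- calibration(name): a dict with "fx", "fy", "cx", "cy" (pixels), "rvec" (rotation vector, rad) and "tvec" (3), from world to camera coordinates, as OpenCV has them; the wrist camera has in their place "tool_from_camera" (4x4, takes a point from camera to tool coordinates, whose origin is the TCP and whose axes are the flange's). Camera axes: x right, y down, z forward; pixel columns grow to the right and rows downward; lengths in m; the calibration is good to about 2 mm. A picture is of the moment at which its call begins: read the wrist's pose just before it. calibration takes no time and is no camera call.
- robot.close_job(): hands the job in, once; it reports no verdict.
The state is a dict: "time": time; "joint_positions": joint angles; "qvel": joint speeds; "joint_torque": joint torques, N m; "tool_pos": TCP position; "ee_rot": TCP orientation; "wrist_force": force on the tool from outside, world axes, zero at the start; "wrist_torque": the same for the moment, N m; "width": finger opening in m.
Only numpy, scipy, OpenCV 4.12 (cv2) and the standard library are available. Lean on these libraries where they do the work, as an engineer would, in place of code of your own. Each camera call takes 0.05 s, during which the arm holds its last target. There are 200 camera calls.

## Working session

There is one attempt and no reset: what is moved stays moved. The work goes in short steps, Python scripts to look and compute and a tool call to move; the robot and the scene stay as the last step left them, time stands still between calls to the robot, and variables do not carry over. Pictures are saved under pics/ and viewed, about 8 in all and at most 12, crops included, and the job is handed in when it is done.

Besides the shell and the picture viewer there is one more tool, called after "Emit:" in YAML: its name, and indented under it one key for each argument. servo_tool: Moves the arm, as the interface text tells. Its arguments: {"type":"object","properties":{"series":{"type":"string"}},"required":["series"]}

```bash
mkdir -p pics; cat > h.py <<'E'
import numpy as np, cv2
from bench import robot, snapshot, calibration
from scipy.spatial.transform import Rotation as R
def world(name, depth):
    c=calibration(name); h,w=depth.shape
    u,v=np.meshgrid(np.arange(w),np.arange(h))
    P=np.stack([(u-c['cx'])/c['fx']*depth,(v-c['cy'])/c['fy']*depth,depth],-1)
    if name=='wrist':
        T=np.array(c['tool_from_camera']);o=robot.get_obs()
        P=P@T[:3,:3].T+T[:3,3]
        return P@R.from_euler('xyz',o['ee_rot']).as_matrix().T+o['tool_pos']
    M=cv2.Rodrigues(np.array(c['rvec'],float))[0]
    return (P-np.array(c['tvec']).ravel())@M
def save(n,img): cv2.imwrite('pics/'+n+'.png',img[...,::-1])
E
python3 - <<'E'
from h import *
o=robot.get_obs();print(o)
a,d=snapshot('scene');save('s0',a);np.savez('s0.npz',a=a,W=world('scene',d),d=d)
b,d=snapshot('side');save('d0',b);np.savez('d0.npz',a=b,W=world('side',d),d=d)
E
```

```text
{'time': 0.0, 'joint_positions': array([-1.03113325e-01,  8.79265847e-02,  1.37224091e+00, -2.18999223e-05,
        1.68360440e+00, -1.03082948e-01]), 'qvel': array([-0.00194286,  0.00099896, -0.00036353, -0.00107491,  0.00011609,
        0.00114678]), 'joint_torque': array([ 1.28542815e-03, -3.40182602e+01, -3.02423716e+01,  7.18220207e-02,
        3.29729996e-02, -1.13141955e-04]), 'tool_pos': array([5.49448575e-01, 3.74428225e-05, 2.04326490e-01]), 'ee_rot': array([-3.13942274e+00, -2.02593860e-04,  1.57076329e+00]), 'wrist_force': array([0.86162968, 0.34236914, 0.86907205]), 'wrist_torque': array([ 0.05098272, -0.01933963, -0.02593566]), 'width': 0.09420074702677722}
```

View pics/s0.png

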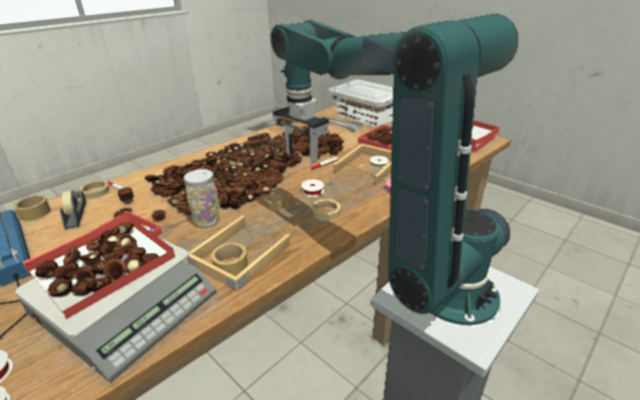

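View pics/d0.png

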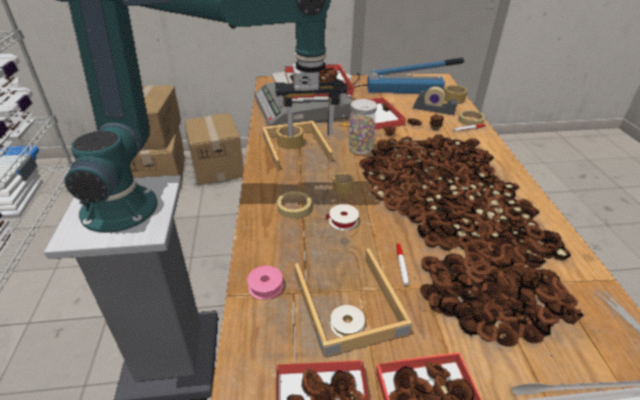

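The side view shows the left bay at (298,145) with the wide tape, and the right bay at (350,310) with the gold spool at (347,320). Candidates:
- **Red spool:** (343,216) is red with white flanges, so it is my choice. The pink one at (265,282) is the decoy.
- **Tape:** the thin roll at (294,205) is my choice. Other rolls lie far off at (470,118) and (455,92).

Next I measure these and check the choice in one crop.

```bash
python3 - <<'E'
from h import *
z=np.load('d0.npz');a,W=z['a'],z['W'];ok=(z['d']>0)
s=np.load('s0.npz')
cv2.imwrite('pics/c.png',cv2.resize(a[95:365,220:440,::-1],None,fx=2.2,fy=2.2,interpolation=cv2.INTER_CUBIC))
def fit(n,W,ok,u,v,r,zl,zh):
    m=np.zeros(ok.shape,bool);m[v-r:v+r,u-r:u+r]=1
    m&=ok&(W[...,2]>zl)&(W[...,2]<zh);p=W[m]
    c,wh,_=cv2.minAreaRect(p[:,:2].astype(np.float32)); cc,rr=cv2.minEnclosingCircle(p[:,:2].astype(np.float32))
    print(n,len(p),'circ',np.round(cc,3),round(rr,3),'zmed',np.median(p[:,2]).round(3),'bb',p.min(0).round(3),p.max(0).round(3))
fit('red',W,ok,343,214,20,.015,.04);fit('tape',W,ok,294,205,22,.015,.04)
fit('gold',W,ok,347,318,18,.01,.03);fit('wide',W,ok,290,135,16,.04,.06)
fit('pink',W,ok,265,282,22,.01,.06);fit('marker',W,ok,402,265,22,.008,.03)
fit('jar',W,ok,362,125,25,.03,.2)
fit('tape s',s['W'],s['d']>0,326,209,18,.015,.04);fit('red s',s['W'],s['d']>0,313,187,14,.015,.04);fit('wide s',s['W'],s['d']>0,228,255,24,.04,.06)
# bays: top of walls pixels at z~.042
for n,(w0,ok0,y0,y1) in {'R':(W,ok,-.55,-.1),'L':(s['W'],s['d']>0,.1,.6),'Lside':(W,ok,.1,.6)}.items():
    m=ok0&(abs(w0[...,2]-.042)<.004)&(w0[...,0]>.2)&(w0[...,0]<.75)&(w0[...,1]>y0)&(w0[...,1]<y1)
    p=w0[m][:,:2].astype(np.float32)
    # plot top-down
    im=np.zeros((550,550),np.uint8)
    for x,y in p: 
        i=int((x-.2)*1000);j=int((y-y0)*1000)
        if 0<=i<550 and 0<=j<550: im[549-i,549-j]=255
    cv2.imwrite(f'top{n}.png',im)
    print(n,len(p),cv2.boxPoints(cv2.minAreaRect(p)).round(3).tolist())
cv2.imwrite('pics/tops.png',cv2.resize(np.hstack([cv2.imread(f'top{n}.png') for n in ('R','L')]),(800,400),interpolation=cv2.INTER_AREA)*3)
E
```

```text
red 459 circ [ 0.626 -0.123] 0.044 zmed 0.027 bb [ 0.582 -0.165  0.015] [ 0.668 -0.083  0.032]
tape 355 circ [ 0.496 -0.053] 0.051 zmed 0.024 bb [ 0.45  -0.102  0.015] [ 0.546 -0.003  0.028]
gold 714 circ [ 0.58  -0.465] 0.037 zmed 0.019 bb [ 0.544 -0.502  0.01 ] [ 0.615 -0.429  0.024]
wide 214 circ [0.489 0.318] 0.116 zmed 0.045 bb [0.453 0.208 0.04 ] [0.574 0.432 0.051]
pink 776 circ [ 0.405 -0.336] 0.044 zmed 0.027 bb [ 0.369 -0.38   0.01 ] [ 0.447 -0.293  0.031]
marker 308 circ [ 0.729 -0.326] 0.085 zmed 0.015 bb [ 0.672 -0.404  0.008] [ 0.797 -0.245  0.03 ]
jar 1394 circ [0.827 0.389] 0.211 zmed 0.108 bb [0.702 0.197 0.03 ] [0.925 0.575 0.176]
tape s 267 circ [ 0.533 -0.062] 0.088 zmed 0.022 bb [ 0.448 -0.114  0.015] [0.617 0.001 0.027]
red s 235 circ [ 0.594 -0.11 ] 0.077 zmed 0.025 bb [ 0.523 -0.162  0.015] [ 0.668 -0.063  0.03 ]
wide s 476 circ [0.524 0.335] 0.11 zmed 0.044 bb [0.418 0.28  0.04 ] [0.622 0.432 0.05 ]
R 1183 [[0.47699999809265137, -0.3140000104904175], [0.5170000195503235, -0.5419999957084656], [0.7049999833106995, -0.5080000162124634], [0.6660000085830688, -0.2809999883174896]]
L 1226 [[0.37599998712539673, 0.5910000205039978], [0.45399999618530273, 0.15199999511241913], [0.7599999904632568, 0.2070000022649765], [0.6819999814033508, 0.6460000276565552]]
Lside 598 [[0.41999998688697815, 0.1459999978542328], [0.7480000257492065, 0.14499999582767487], [0.7490000128746033, 0.5979999899864197], [0.42100000381469727, 0.5989999771118164]]
```

View pics/c.png

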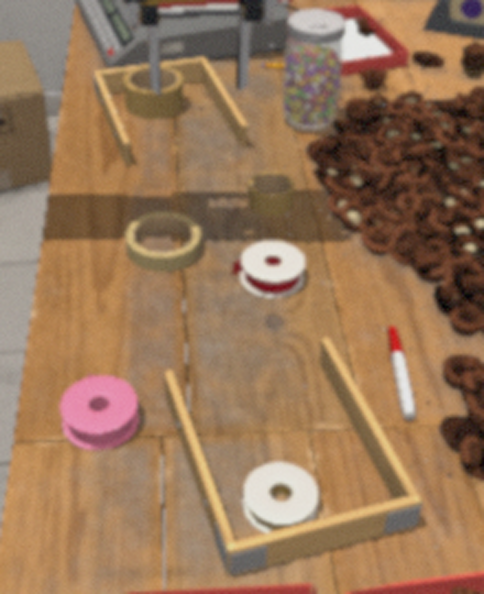

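View pics/tops.png

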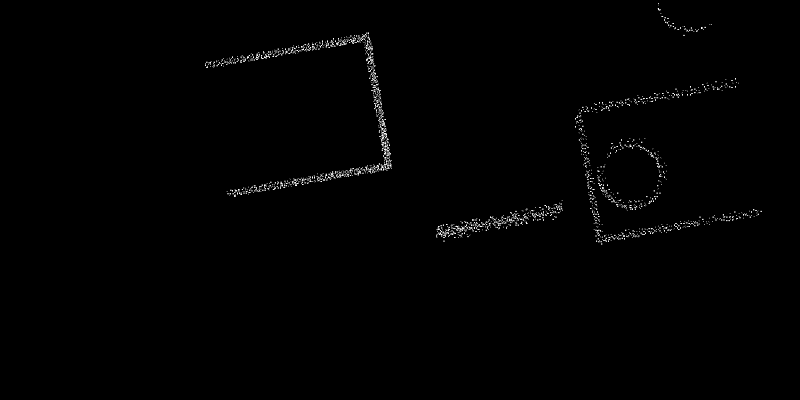

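The crop confirms both choices: red ribbon between white flanges at (343,216), and the thin tape at (294,205). The top-down plot gives clean outlines of both bays. A small extra roll sits near side pixel (343,182). I'll measure it, the jar and the pretzel edge before setting out.

```bash
python3 - <<'E'
from h import *
z=np.load('d0.npz');W=z['W'];ok=z['d']>0
def m(n,u0,u1,v0,v1,zl,zh):
    p=W[v0:v1,u0:u1][ok[v0:v1,u0:u1]];p=p[(p[:,2]>zl)&(p[:,2]<zh)];print(n,len(p),np.percentile(p,[2,50,98],axis=0).round(3).tolist())
m('small',332,356,172,197,.008,.08);m('jarlid',352,374,98,112,.12,.2);m('pret',365,430,150,260,.01,.1)
E
```

```text
small 298 [[0.624, 0.003, 0.008], [0.653, 0.023, 0.024], [0.682, 0.063, 0.034]]
jarlid 269 [[0.713, 0.207, 0.162], [0.747, 0.238, 0.171], [0.783, 0.286, 0.175]]
pret 4251 [[0.728, -0.297, 0.013], [0.826, 0.004, 0.023], [0.946, 0.192, 0.036]]
```

Emit:
servo_tool:
  series: "0.28 -4 -2 2 0.1;0.28 -8 -4 4 0.175;0.28 -12 -6 7 0.175;0.28 -13.1 -6.8 10 0.175;0.28 -13.1 -6.8 12 0.175;0.28 -13.1 -6.8 12 0.175;0.28 -13.1 -6.8 12 0.175"

```text
time: 0.68
tool_pos: [0.4803, -0.1305, 0.0837]
ee_rot: [-3.137, -0.002, 1.394]
wrist_force: [0.8, 0.6, 0.4]
width: 0.0507
```

Emit:
servo_tool:
  series: "-0.28 0 0 1 0;-0.28 0 0 3 0;-0.28 0 0 5 0;-0.28 0 0 7 0;-0.28 0 0 7.6 0;-0.28 0 0 7.6 0"

```text
time: 1.18
tool_pos: [0.4823, -0.13, 0.0092]
ee_rot: [-3.141, -0.0, 1.397]
wrist_force: [0.3, -0.1, 0.3]
width: 0.0602
```

```bash
python3 - <<'E'
from h import *
o=robot.get_obs();print(o['tool_pos'],o['ee_rot'],o['width'])
b,d=snapshot('side');save('d1',cv2.resize(b[150:350,230:430],None,fx=3,fy=3))
E
```

```text
[ 0.48233638 -0.12999131  0.00916624] [-3.14065547e+00 -4.51375990e-04  1.39748784e+00] 0.06019181437344105
```

View pics/d1.png

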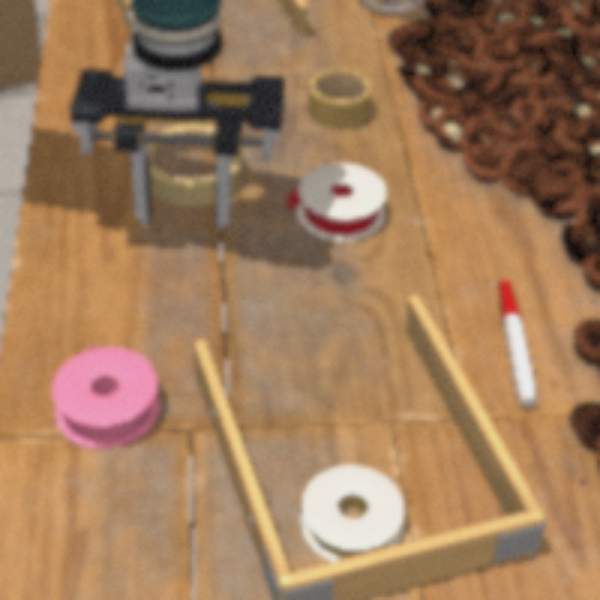

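The fingers straddle the line just behind the tape (centre around (190,165) in the crop), low and clear of everything. I push along the line.

Emit:
servo_tool:
  series: "-0.28 1 0 0.2 0;-0.28 2 0 0.3 0;-0.28 2.8 0 0.3 0;-0.28 3.6 0 0.3 0;-0.28 4.6 0 0.3 0;-0.28 5.8 0 0.3 0;-0.28 7 0 0.3 0;-0.28 8.2 0 0.3 0;-0.28 9.4 0 0.3 0;-0.28 10.6 0 0.3 0;-0.28 11.8 0 0.3 0;-0.28 13 0 0.3 0;-0.28 14.2 0 0.3 0;-0.28 15.4 0 0.3 0;-0.28 16.6 0 0.3 0;-0.28 17.8 0 0.3 0;-0.28 18.8 0 0.3 0;-0.28 19.4 0 0.3 0;-0.28 19.8 0 0.3 0;-0.28 20 0 0.3 0"

```text
time: 2.9
tool_pos: [0.5169, 0.0665, 0.0064]
ee_rot: [-3.141, 0.0, 1.396]
wrist_force: [-0.0, -1.7, 2.1]
width: 0.0603
```

```bash
cat > ch.py <<'E'
from h import *
import sys
o=robot.get_obs();print(o['tool_pos'],o['ee_rot'],o['width'],o['time'])
a,d=snapshot('scene');b,e=snapshot('side')
n=sys.argv[1];x0,x1,y0,y1=map(float,sys.argv[2:6])
save(n,np.hstack([cv2.resize(a[140:300,180:400],(400,291)),cv2.resize(b[100:360,220:440],(400,473))[:291] if sys.argv[6]=='L' else cv2.resize(b[160:360,220:440],(400,364))[:291]]))
for nm,d in(('scene',d),('side',e)):
    p=world(nm,d)[d>0]
    p=p[(p[:,0]>x0)&(p[:,0]<x1)&(p[:,1]>y0)&(p[:,1]<y1)&(p[:,2]>.019)&(p[:,2]<.032)]
    if len(p): print(nm,len(p),np.percentile(p,[1,99],axis=0).round(3).tolist())
E
python3 ch.py p2 .44 .62 .0 .17 L
```

```text
[0.51686967 0.0664958  0.00642542] [-3.14145829e+00  1.35490814e-04  1.39641304e+00] 0.06026735692631533 2.9
scene 278 [[0.454, 0.059, 0.019], [0.572, 0.168, 0.031]]
side 192 [[0.454, 0.048, 0.019], [0.571, 0.158, 0.031]]
```

View pics/p2.png

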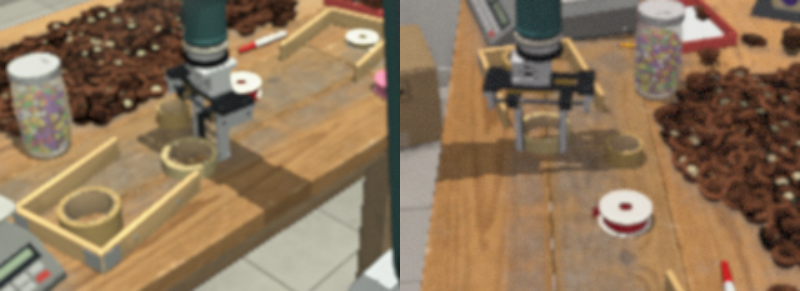

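The left view shows the tape at (190,155), seated in the fingers just before the left bay's mouth and lined up with it. I push the remaining 11.7 cm, slowing at the end, then back off and rise.

Emit:
servo_tool:
  series: "-0.28 0.6 0 0 0;-0.28 1.6 0 0 0;-0.28 2.8 0 0 0;-0.28 4 0 0 0;-0.28 5.2 0 0 0;-0.28 6.4 0 0 0;-0.28 7.6 0 0 0;-0.28 8.8 0 0 0;-0.28 9.8 0 0 0;-0.28 10.6 0 0 0;-0.28 11.1 0 0 0;-0.28 11.4 0 0 0;-0.28 11.7 0 0 0;-0.28 11.7 0 0 0;-0.28 10.5 0 0 0;-0.28 8 0 0 0;-0.28 5 0 -2 0;-0.28 2 0 -6 0;-0.28 0 0 -9 0;-0.28 0 0 -9 0"

```text
time: 4.67
tool_pos: [0.5202, 0.0615, 0.1039]
ee_rot: [3.129, -0.0, 1.391]
wrist_force: [0.9, 1.1, 0.9]
width: 0.06
```

```bash
python3 ch.py p3 .46 .6 .1 .29 L
```

```text
[0.5202469  0.061482   0.10393211] [ 3.12888433e+00 -9.22530948e-05  1.39108313e+00] 0.059965059924414685 4.6667
scene 220 [[0.497, 0.183, 0.019], [0.593, 0.27, 0.026]]
side 206 [[0.463, 0.15, 0.019], [0.591, 0.289, 0.031]]
```

View pics/p3.png

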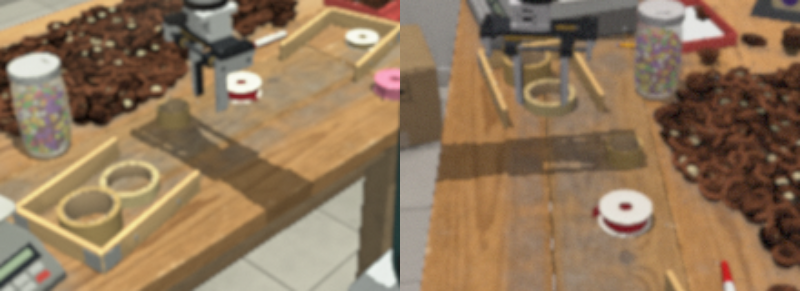

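The tape lies wholly inside the left bay: measured centre about (0.545, 0.227), so roughly 59 mm behind the mouth. Next I move behind the red spool on its +y side.

Emit:
servo_tool:
  series: "-0.28 -2 2.5 0 0.05;-0.28 -4 5 0 0.05;-0.28 -6.5 8 0 0.05;-0.28 -9 11.5 0 0.05;-0.28 -10.9 13.9 0 0.05;-0.28 -10.9 13.9 0 0.05;-0.28 -10.9 13.9 2 0.05;-0.28 -10.9 13.9 4.5 0.05;-0.28 -10.9 13.9 7 0.05;-0.28 -10.9 13.9 9 0.05;-0.28 -10.9 13.9 9 0.05;-0.28 -10.9 13.9 9 0.05"

```text
time: 5.77
tool_pos: [0.6328, -0.0645, 0.0041]
ee_rot: [-3.137, -0.0, 1.347]
wrist_force: [-0.6, -0.1, 1.1]
width: 0.0604
```

```bash
python3 ch.py p4 .57 .7 -.19 -.085 R
```

```text
[ 0.63278979 -0.06446565  0.00407264] [-3.13683795e+00 -1.36648855e-04  1.34661135e+00] 0.060371224049656176 5.7667
scene 138 [[0.585, -0.159, 0.02], [0.655, -0.088, 0.029]]
side 425 [[0.591, -0.161, 0.019], [0.666, -0.088, 0.031]]
```

View pics/p4.png

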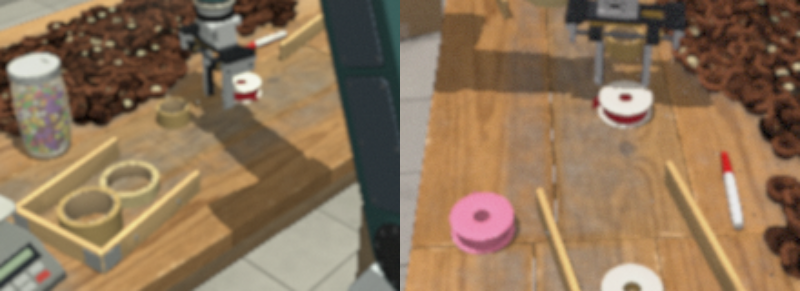

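The right view shows the fingers straddling behind the red spool at (626,103), about 7 mm off its line. I correct that and push most of the way.

Emit:
servo_tool:
  series: "-0.28 0 0.4 -0.2 0;-0.28 -0.6 0.7 -0.2 0;-0.28 -1.4 0.7 -0.2 0;-0.28 -2.2 0.7 -0.2 0;-0.28 -3 0.7 -0.2 0;-0.28 -4 0.7 -0.2 0;-0.28 -5.2 0.7 -0.2 0;-0.28 -6.4 0.7 -0.2 0;-0.28 -7.6 0.7 -0.2 0;-0.28 -8.8 0.7 -0.2 0;-0.28 -10 0.7 -0.2 0;-0.28 -11.2 0.7 -0.2 0;-0.28 -12.4 0.7 -0.2 0;-0.28 -13.6 0.7 -0.2 0;-0.28 -14.8 0.7 -0.2 0;-0.28 -15.8 0.7 -0.2 0;-0.28 -16.4 0.7 -0.2 0;-0.28 -16.8 0.7 -0.2 0;-0.28 -17 0.7 -0.2 0;-0.28 -17 0.7 -0.2 0"

```text
time: 7.53
tool_pos: [0.6035, -0.2334, 0.0084]
ee_rot: [3.142, 0.001, 1.346]
wrist_force: [-0.2, 0.7, 1.0]
width: 0.0599
```

```bash
python3 ch.py p5 .54 .67 -.32 -.22 R
```

```text
[ 0.60352148 -0.2333587   0.00842834] [3.14159170e+00 5.21779804e-04 1.34560598e+00] 0.0598975645720709 7.5333
scene 160 [[0.555, -0.308, 0.019], [0.664, -0.222, 0.032]]
side 616 [[0.557, -0.309, 0.019], [0.661, -0.23, 0.031]]
```

View pics/p5.png

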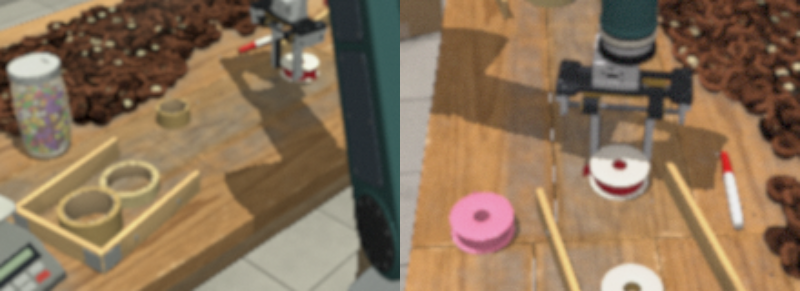

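The right view shows the red spool at (620,172), seated and centred between the wall ends. I finish the push and retreat.

Emit:
servo_tool:
  series: "-0.28 -0.6 0 0 0;-0.28 -1.6 0 0 0;-0.28 -2.8 0 0 0;-0.28 -4 0 0 0;-0.28 -5.2 0 0 0;-0.28 -6.4 0 0 0;-0.28 -7.6 0 0 0;-0.28 -8.6 0 0 0;-0.28 -9.2 0 0 0;-0.28 -9.5 0 0 0;-0.28 -9.7 0 0 0;-0.28 -9.7 0 0 0;-0.28 -8.7 0 0 0;-0.28 -6.5 0 0 0;-0.28 -4 0 -2 0;-0.28 -1 0 -6 0;-0.28 1 0 -10 0;-0.28 3 0 -14 0;-0.28 5 0 -16 0;-0.28 5 0 -16 0"

```text
time: 9.3
tool_pos: [0.6196, -0.1795, 0.179]
ee_rot: [3.125, -0.001, 1.352]
wrist_force: [1.0, -0.8, 0.5]
width: 0.0597
```

```bash
python3 ch.py p6 .515 .64 -.42 -.305 R; python3 ch.py p6b .497 .6 .15 .28 L
```

```text
[ 0.61964271 -0.17951195  0.17896213] [ 3.12510989e+00 -6.53633935e-04  1.35205343e+00] 0.059749574831768584 9.3
scene 105 [[0.547, -0.391, 0.021], [0.613, -0.319, 0.029]]
side 698 [[0.536, -0.4, 0.02], [0.612, -0.325, 0.03]]
[ 0.61627308 -0.18227211  0.17144302] [3.13616716e+00 8.34356914e-04 1.34918840e+00] 0.0602469004958122 9.4
scene 226 [[0.498, 0.183, 0.019], [0.592, 0.27, 0.026]]
side 177 [[0.499, 0.176, 0.019], [0.591, 0.279, 0.028]]
```

View pics/p6.png

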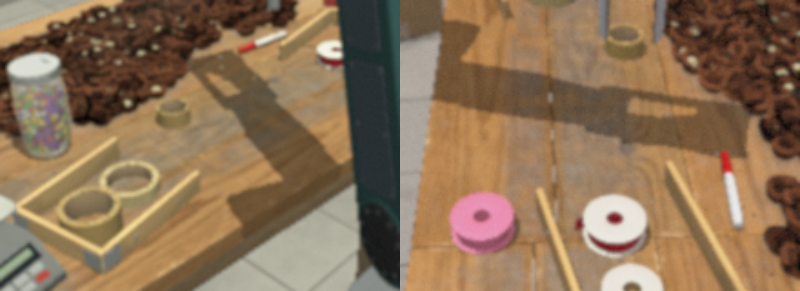

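Red spool centre is about (0.574, -0.362), roughly 64 mm behind the mouth (36 mm needed). The tape is about 59 mm behind (45 mm needed). The gripper is clear, so I hand in.

```bash
python3 -c "
from bench import robot
print(robot.close_job())"
```

```text
the job is handed in; nothing more can be done
None
```

I slid the thin tape roll into the left bay beside the wide tape, and the red spool into the right bay beside the gold spool. Each went in along one straight line, cradled flat between the half-open fingers, and I handed the job in at about 9.4 s of the 54 s allowed.

The last depth checks put both inside:

| Item | Centre behind the mouth | Needed |
|---|---|---|
| Tape roll | about 59 mm | 45 mm |
| Red spool | about 64 mm | 36 mm |

Both tops measured at their own height, so they lie flat. In the pictures the rolls already in the bays, the marker and the jar look unmoved, but I did not re-measure them. The gripper was clear at z ≈ 0.17 m. No check failed or disagreed beyond a few millimetres of depth noise; `close_job` gave no verdict.

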